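# Seat the lantern frame, hold its cover plate ready for the screws

### The job

Lower the hexagonal brass lantern frame (do not drop it) onto the wooden base so that both pegs pass through its foot lugs and it sits fully home, and let go of it. Then pick up the copper cover plate by its tab and hold it level and still about one centimetre above the top of the frame, clear of it, with its two holes straight over the two threaded holes in the frame's cross bar, ready for the screws: finish while still holding it there in the gripper, and leave the other things on the counter where they are.

Things in the scene. Friction and masses are not known exactly. Their poses are not given: they have to be found in the camera images.
- base: Dark wooden hexagonal lantern base fixed to the counter, 16 mm thick, 190 mm along its x, 173 mm wide, white disc in its middle. Origin: centre of underside; z up. Two upright brass pegs, 8 mm diameter, at x = -70 and +70 mm, rise 16 mm above its top (tapered over the last 6 mm).
- base_peg0 (a point): foot of the peg at x = -70 mm, on the base's top face (16 mm above the counter)
- base_peg1 (a point): foot of the peg at x = +70 mm, on the base's top face
- frame: Open hexagonal brass lantern frame, 110 mm high, 116 mm across flats, 0.3-0.6 kg, standing. Origin: centre of underside; z up. Foot lugs reach x = +-84 mm. Along x across the top runs a dark cross bar, 18 mm wide (y), z = 100-110 mm, flush with the top: grip its middle, closing along y. Free for fingers from y = 9 to 50 mm at each side. Half-turn symmetric.
- frame_lug0 (a point): centre of the vertical 10 mm through hole in the 8 mm thick foot lug at x = -70 mm, at the frame's underside; when seated a base peg stands in it and the underside lies on the base's top face
- frame_lug1 (a point): centre of the lug hole at x = +70 mm, at the underside of the frame
- frame_hole0 (a point): mouth of the vertical threaded hole, 7 mm diameter, at x = -43 mm on the top of the cross bar (110 mm above the frame's underside)
- frame_hole1 (a point): mouth of the threaded hole at x = +43 mm, on the top of the cross bar
- cover: Copper hexagonal cover plate, 104 mm across flats, 5 mm thick, 0.15-0.3 kg, lying flat. Origin: centre of underside; z up. A steel tab stands in its middle, 12 mm thick (y), 26 mm wide (x), top 42 mm above the plate's underside: grip it, closing along y. Two 9 mm through holes at x = +-43 mm. Half-turn symmetric: either hole may go over either threaded hole.
- cover_hole0 (a point): centre of the cover's hole at x = -43 mm, at its underside
- cover_hole1 (a point): centre of the cover's hole at x = +43 mm, at its underside
- hammer: blackened steel chasing hammer with a wooden handle, 240 mm long, lying at the far side; bystander
- panel: green glass lantern panel 75 x 110 x 4 mm, lying flat at the far side; bystander
- burnisher: polished amber-coloured horn burnisher, 125 mm long, 20 mm high, lying at the far left; bystander
- screw_jar: small glass jar with a brass cap, 52 mm diameter, 75 mm high; bystander
- polish_can: red can, 60 mm diameter, 110 mm high; bystander
Things that resemble listed ones, but are neither listed nor needed, are in the scene too. Of the things that look like the cover, the middle-sized one is meant.

How it is judged:
By the outcome, as a careful person would: the job done as asked, in the order asked, and still so for the second after the job is handed in, while the arm keeps its last pose, push and grip.
It also fails if it takes over 72 s, if anything falls off the work surface, if the arm or the gripper's body presses on something with over 40 N, if the wrist force passes 120 N, or if a joint passes its speed limit or range.

### The arm

A 7-joint arm with a two-finger parallel gripper is mounted at the origin on the work surface. World frame = base frame: x ahead of the robot, y to its left, z up, the work surface at z = 0. Lengths are in mm, angles in rad, forces in N, time in s.
With the tool pointing down it reaches from about 400 to 925 mm from the base axis. Payload 4.1 kg.
Tool frame: the origin (TCP) lies at the very end of the fingers, on their centre line; the grasp point (between the pads) lies 19 mm behind it; z points along the fingers, y is the line along which they close (so a half turn about z gives the same grasp; the last joint's range is limited). The gripper opens to 85 mm and grips with 20 to 120 N. Pads are 22 mm wide; open, the fingers measure 114 mm over their backs; the gripper's body (76 mm by 85 mm) begins 54 mm behind the grasp point. The pads swing forward as they close: fully open they stand 13 mm farther back than shut.
Start: joints at [1.161, 0.398, 0.045, 1.537, -0.019, 1.207, -0.051], TCP at [198.821, -618.885, 194.147] pointing down, gripper open.
Joint ranges: [-2.82, 2.82], [-0.49, 2.23], [-1.37, 1.46], [0, 2.46], [-1.36, 4.5], [0.23, 2], [-2.94, 2.94]. Speed limits (rad/s): [2.57, 2.57, 3.14, 3.14, 3.14, 3.14, 3.14].

### API

Orientations are given as a 3x3 rotation matrix whose columns are the frame's x, y, z axes.
In Python, from cell import readout, cams, ticket, find_in gives the robot as it stands.
- The arm moves only by the tool servo_tool, never from a script. Its argument "motion" is a list of rows, each an object with "turn": the turn, a rotation vector about the tool's x, y, z in degrees, a list of three; "xyz": the shift along the tool's x, y, z in mm, a list of three; "gripper": the opening, from -1 (shut) to 1 (fully open). A call has 1 to 20 rows; each row is the pose to reach, as a shift and turn from the pose commanded when the call began, along the tool's axes at that moment; what a row does not reach only later rows make up. A row lasts 1/10 s, in which the tool goes at most 50 mm and 8.59 degrees, less where a joint would pass 70% of its speed; a pose out of reach is approached as far as the arm can. A call with a gripper value outside its range is refused whole. The fingers move at their own pace and stop on an object; the grip force is fixed at half the most. Time passes only in rows, so rows that repeat a pose let the fingers close. It gives the time, the measured TCP pose, the force and the opening at its end, in the units of the state.
- readout.get_obs(): the state, without advancing time (a new reading comes with each control period).
- cams.get_image(name): name is "side" or "top"; returns (picture, depth): 400x640x3 uint8, red, green, blue; 400x640 float32, mm along the optical axis (not along the pixel's ray), 0 where there is no reading.
- cams.camera_model(name): a dict with "intrinsics" (3x3 intrinsics, pixels), "world_from_camera" (4x4, takes a point from camera to world coordinates). Camera axes: x right, y up, looking along -z (the intrinsics and any distortion apply to the point x, -y, -z); pixel columns grow to the right and rows downward; lengths in mm; the calibration is good to about 2 mm. A picture is of the moment at which its call begins. camera_model takes no time and is no camera call.
- ticket.sign_off(): hands the job in, once; it reports no verdict.
Trained networks look in the newest picture that a camera, given by its name, has taken for a name from the list of things; names that differ only in an ending like _2 or _b are one class to them, and where a whole thing is asked for, a point or a joint stands for the part that bears it (a point fixed in the world has none). Each returns a list of dicts, best first, with "p" (0 to 1); they miss things now and then, are a little off and sometimes report something else, mostly with a low value. They report only what shows in the picture. A call takes as long as a camera call. They do not tell look-alikes from the thing itself.
- find_in(label, camera): "at" ([column, row] in pixels, amid what is visible of it).
The state is a dict: "t": time; "qpos": joint angles; "joint_velocities": joint speeds; "tau": joint torques, N m; "tcp_pos": TCP position; "ee_rot": TCP orientation; "force": force on the tool from outside, world axes, zero at the start; "moment": the same for the moment, N m; "grip_width": opening from 0.0 (shut) to 1.0 (fully open).
Only numpy, scipy, OpenCV 4.12 (cv2) and the standard library are available. Lean on these libraries where they do the work, as an engineer would, in place of code of your own. Each camera call takes 0.05 s, during which the arm holds its last target. There are 200 camera calls.

## Working session

There is one attempt and no reset: what is moved stays moved. The work goes in short steps, Python scripts to look and compute and a tool call to move; the robot and the scene stay as the last step left them, time stands still between calls to the robot, and variables do not carry over. Pictures are saved under pics/ and viewed, on a budget of 10 in all, crops included, one or two more only if the job needs it, and the job is handed in when it is done.

Besides the shell and the picture viewer there is one more tool, called after "Request:" as name([rows], argument=value, ...), one row to a line, values as JSON. servo_tool: Moves the arm, as the interface text tells. Its arguments: {"type":"object","properties":{"motion":{"type":"array","items":{"type":"object","properties":{"turn":{"type":"array","items":{"type":"number"}},"xyz":{"type":"array","items":{"type":"number"}},"gripper":{"type":"number"}}}}},"required":["motion"]}

```bash
mkdir -p pics; ls; cat > h.py <<'E'
import numpy as np, cv2
from cell import readout, cams, ticket, find_in
def grab(n):
    im,d=cams.get_image(n); return im,d,cams.camera_model(n)
def world(m,uv,d):
    """pixels (N,2) + depth (N) -> world"""
    uv=np.atleast_2d(uv).astype(float); K=np.array(m["intrinsics"]); T=np.array(m["world_from_camera"])
    x=(uv[:,0]-K[0,2])/K[0,0]*d; y=(uv[:,1]-K[1,2])/K[1,1]*d
    return np.c_[x,-y,-np.ones_like(x)*d]@T[:3,:3].T+T[:3,3]
def cloud(m,d):
    v,u=np.mgrid[:d.shape[0],:d.shape[1]]
    return world(m,np.c_[u.ravel(),v.ravel()],d.ravel()).reshape(*d.shape,3)
def proj(m,P):
    T=np.linalg.inv(np.array(m["world_from_camera"])); c=np.atleast_2d(P)@T[:3,:3].T+T[:3,3]; c[:,1:]*=-1
    q=c@np.array(m["intrinsics"]).T; return q[:,:2]/q[:,2:]
def save(n,im): cv2.imwrite(f"pics/{n}.png",im[...,::-1])
E
python3 - <<'E'
from h import *
print(readout.get_obs())
for n in("top","side"):
    im,d,m=grab(n); save(n+"0",im); print(n,m); C=cloud(m,d)
    for l in("base","base_peg0","base_peg1","frame","frame_lug0","frame_hole0","frame_hole1","frame_lug1","cover","cover_hole0","cover_hole1"):
        for r in find_in(l,n)[:4]:
            u,v=np.round(r["at"]).astype(int); print(n,l,round(r["p"],2),u,v,C[v,u].round(0))
E
```

```text
pics
{'t': 0.0, 'qpos': array([ 1.16096538,  0.39920446,  0.04501622,  1.53787711, -0.01873058,
        1.20690768, -0.05069943]), 'joint_velocities': array([ 0.00114702, -0.00063748,  0.00077416,  0.00292784, -0.00059209,
       -0.00109057, -0.00061659]), 'tau': array([ 2.03671202e-04, -4.75123215e+01,  1.36494309e+00, -2.54219770e+01,
        1.16100832e-02,  9.45231935e-03, -1.99313394e-05]), 'tcp_pos': array([ 198.6212205 , -618.1636137 ,  193.05640772]), 'ee_rot': array([[ 9.52043603e-01,  3.05961580e-01, -7.00106858e-04],
       [ 3.05962364e-01, -9.52041817e-01,  1.84687598e-03],
       [-1.01457911e-04, -1.97251281e-03, -9.99998049e-01]]), 'force': array([-1.25615181, -0.12840723,  0.133636  ]), 'moment': array([-0.00294862,  0.01662522, -0.02364661]), 'grip_width': 1.002130732760766}
top {'intrinsics': array([[368.26579559,   0.        , 321.32735514],
       [  0.        , 368.26579559, 200.0929674 ],
       [  0.        ,   0.        ,   1.        ]]), 'world_from_camera': array([[ 1.49108416e-02,  9.99000420e-01, -4.21405619e-02,
         5.08734771e+02],
       [-9.9988
[... 1871 characters left out ...]
48 187 [498.  36. 102.]
side frame_hole0 0.94 349 188 [496.  34.  98.]
side frame_hole1 0.94 349 188 [496.  34.  98.]
side frame_lug1 0.6 348 187 [498.  36. 102.]
side cover 0.93 346 302 [344. 320.   4.]
side cover 0.87 296 284 [475. 329.   1.]
side cover 0.77 255 338 [459. 512.   6.]
side cover 0.42 207 245 [705. 376.  54.]
side cover_hole0 0.91 258 340 [449. 514.   7.]
side cover_hole0 0.7 345 299 [352. 309.  -1.]
side cover_hole0 0.61 293 284 [479. 336.   4.]
side cover_hole0 0.36 348 183 [557. -76.  30.]
side cover_hole1 0.91 258 340 [449. 514.   7.]
side cover_hole1 0.7 345 299 [352. 309.  -1.]
side cover_hole1 0.61 293 284 [479. 336.   4.]
side cover_hole1 0.36 348 183 [557. -76.  30.]
```

View pics/top0.png

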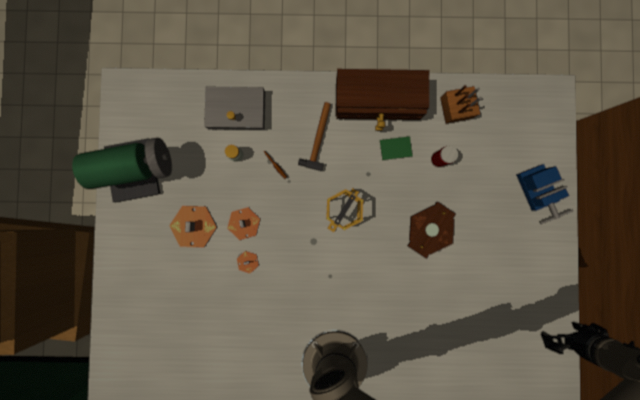

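View pics/side0.png

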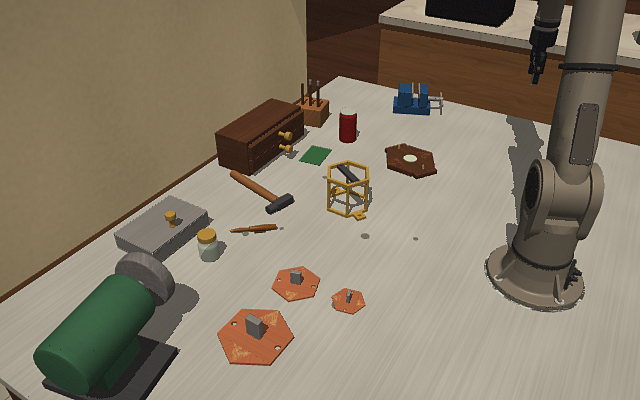

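```bash
python3 - <<'E'
from h import *
T=cv2.imread("pics/top0.png");S=cv2.imread("pics/side0.png")
def c(I,u,v,w,h,W,H): return cv2.resize(I[v:v+h,u:u+w],(W,H),interpolation=cv2.INTER_CUBIC)
a=np.hstack([c(T,315,175,64,64,400,300*0+400)[:300],c(T,400,195,64,48,400,300)])
a=np.hstack([c(T,317,183,64,48,400,300),c(T,400,201,80,60,400,300)])
b=np.hstack([c(S,308,150,80,80,300,300),c(S,375,135,70,50,300,300*5//7+86),c(S,265,258,66,50,200,300)])
cv2.imwrite("pics/m1.png",np.clip(np.vstack([a,b])*1.5,0,255).astype(np.uint8))
E
```

```text
(no output)
```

View pics/m1.png

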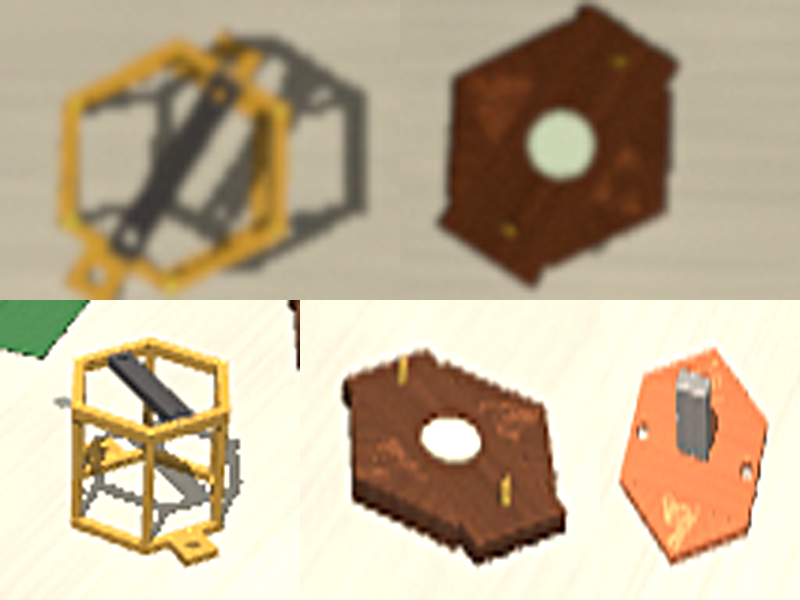

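```bash
cat > fit.py <<'E'
from h import *
from scipy.optimize import minimize
def box(x0,x1,y0,y1,z0,z1): return np.array([[x,y,z] for x in(x0,x1) for y in(y0,y1) for z in(z0,z1)],float)
def rot(P,a):
    c,s=np.cos(a),np.sin(a); return P@np.array([[c,s,0],[-s,c,0],[0,0,1]])
def frame_parts(w=7):
    ps=[]
    R=58; h=R/np.sqrt(3)
    for k in range(6):
        a=k*np.pi/3
        for z0,z1 in((0,w),(110-w,110)): 
            Q=np.array([[R,-h,0],[R,h,0],[R-w,-h+w/1.732,0],[R-w,h-w/1.732,0]],float)
            ps.append(rot(np.vstack([Q+[0,0,z0],Q+[0,0,z1]]),a))
        ps.append(rot(box(2*h-w,2*h,-w/2,w/2,0,110),a+np.pi/6))
    bar=box(-52,52,-9,9,100,110)
    return ps+[box(54,84,-11,11,0,8),box(-84,-54,-11,11,0,8),bar]
def cover_parts():
    h=52/np.sqrt(3)
    H=np.vstack([rot(np.array([[52,h,0],[52,h,5.]]),k*np.pi/3) for k in range(6)])
    return [H,box(-13,13,-6,6,0,42)]
def render(m,parts,pose,z,roi,ss=6):
    u,v,w,h=roi; I=np.zeros((h*ss,w*ss),np.uint8)
    for p in parts:
        q=(proj(m,rot(p,pose[2])+[pose[0],pose[1],z])-[u-.5,v-.5])*ss-.5
        cv2.fillConvexPoly(I,cv2.convexHull(np.round(q*16).astype(np.int32)),255,shift=4)
    return cv2.resize(I,(w,h),interpolation=cv2.INTER_AREA)/255.
def fit(items,parts,z,p0,steps=(8,8,.15)):
    """items: (model,softmask,roi)"""
    def cost(p): return sum(np.abs(render(m,parts,p,z,r)-k).sum()/k.sum() for m,k,r in items)
    S=np.array([p0]+[np.array(p0)+np.eye(3)[i]*steps[i] for i in range(3)])
    r=minimize(cost,p0,method="Nelder-Mead",options=dict(initial_simplex=S,xatol=.02,fatol=1e-5,maxiter=400))
    return r.x,r.fun
E
cat > f1.py <<'E'
from fit import *
IM={n:cv2.imread(f"pics/{n}0.png")[...,::-1].astype(int) for n in("top","side")}
M={n:cams.camera_model(n) for n in IM}
def hsv(n): return cv2.cvtColor(IM[n].astype(np.uint8),cv2.COLOR_RGB2HSV).astype(int)
def sub(A,r): u,v,w,h=r; return A[v:v+h,u:u+w]
# base by disc and pegs
obs=[]
for n,r in(("top",(405,200,55,60)),("side",(380,140,60,42))):
    H=sub(hsv(n),r); I=sub(IM[n],r)
    for nm,mk in(("disc",(I.min(2)>(130 if n=="top" else 190))),("peg",(H[...,0]>19)&(H[...,0]<32)&(H[...,1]>120)&(H[...,2]>(70 if n=="top" else 120)))):
        k,l,s,c=cv2.connectedComponentsWithStats(mk.astype(np.uint8),connectivity=8)
        o=[(s[i,4],*(c[i]+r[:2]).round(2)) for i in range(1,k)]
        print(n,nm,sorted(o,reverse=True)[:5])
# frame
for cam in(("top","side"),("top",),("side",)):
    it=[]
    for n,r in(("top",(310,178,72,62)),("side",(312,148,70,80))):
        if n not in cam: continue
        H=sub(hsv(n),r); I=sub(IM[n],r)
        y=(H[...,0]>15)&(H[...,0]<32)&(H[...,1]>110)&(H[...,2]>60)
        it.append((M[n],y.astype(float),r))
    ps=frame_parts()[:-1]
    print("frame",cam,*min((fit(it,ps,0,(500,15,a)) for a in np.deg2rad([30,60,0])),key=lambda t:t[1]))
    it=[]
    for n,r in(("top",(222,198,45,50)),("side",(262,255,66,55))):
        if n not in cam: continue
        H=sub(hsv(n),r); I=sub(IM[n],r)
        y=(H[...,1]>60)&(H[...,0]<25)&(H[...,2]>90)
        y=y|((I.max(2)<130))
        it.append((M[n],y.astype(float),r))
    print("cover",cam,*min((fit(it,cover_parts(),0,(469,320,a)) for a in np.deg2rad([0,20,40])),key=lambda t:t[1]))
E
python3 f1.py
```

```text
top disc []
top peg []
side disc [(np.int32(1), np.float64(416.0), np.float64(158.0)), (np.int32(1), np.float64(414.0), np.float64(160.0)), (np.int32(1), np.float64(404.0), np.float64(158.0)), (np.int32(1), np.float64(404.0), np.float64(156.0))]
side peg [(np.int32(7), np.float64(422.57), np.float64(166.57)), (np.int32(6), np.float64(398.5), np.float64(146.5))]
frame ('top', 'side') [529.98837366 -20.20312549  -0.54624639] 0.5507712131638878
cover ('top', 'side') [4.76884149e+02 3.28290561e+02 2.86782013e-01] 0.46317086233220184
frame ('top',) [530.75819568 -21.11768859  -0.55614298] 0.23384696134668018
cover ('top',) [4.79118818e+02 3.26306954e+02 1.75313170e-01] 0.4107000266169816
frame ('side',) [528.80631755 -18.2842656    1.54667634] 0.44187343183718986
cover ('side',) [4.76834750e+02 3.28215709e+02 2.93350835e-01] 0.05208817990473025
```

```bash
cat > f2.py <<'E'
from fit import *
exec(open("f1.py").read().split("# base")[0])
obs=[]
from scipy.optimize import least_squares
for n,r in(("top",(415,205,36,50)),("side",(385,140,52,36))):
    u0,v0,w,h=r; I=sub(IM[n],r).astype(float); H=sub(hsv(n),r)
    g=I[...,2]; wt=np.clip(g-60,0,None)*(g>60) 
    v,u=np.mgrid[:h,:w]
    k,l,s,c=cv2.connectedComponentsWithStats((wt>0).astype(np.uint8)); i=1+np.argmax([s[j,4] if 3<c[j,0]<w-4 and 3<c[j,1]<h-4 else 0 for j in range(1,k)])
    b=(l==i)*wt; D=((u*b).sum()/b.sum()+u0,(v*b).sum()/b.sum()+v0); print(n,"disc",D,s[i])
    obs.append((n,(0,0,16),D))
    e=(I[...,0]+I[...,1])/2-I[...,2]; ex=I[...,1]-.5*I[...,0]; ex=np.clip(ex-3,0,None)*(cv2.dilate((l==i).astype(np.uint8),np.ones((7,7)))==0)
    e=np.clip(I[...,1]-I[...,2]-18,0,None)*(cv2.dilate((l==i).astype(np.uint8),np.ones((5,5)))==0)*(H[...,0]>13)
    for q in({"top":[(444,213.4),(421.6,247)],"side":[(422.6,166.6),(398.5,146.5)]}[n]):
        b=e*(np.hypot(u+u0-q[0],v+v0-q[1])<5); P=((u*b).sum()/b.sum()+u0,(v*b).sum()/b.sum()+v0); print("peg",P,(b>0).sum())
        obs.append((n,(70 if (P[1]<D[1]) else -70,0,24),P))
for cs in(("top","side"),("top",),("side",)):
    O=[o for o in obs if o[0] in cs]
    def f(p): return np.concatenate([(proj(M[n],rot(np.array([q],float),p[2])+[p[0],p[1],0])-P)[0] for n,q,P in O])
    s=least_squares(f,(470,-330,-.5)); print("base",cs,s.x,s.fun.round(2))
for P in((278.9,280),(313.5,286.3)):
    m=M["side"];a=world(m,P,np.array([1.]))[0];c=np.array(m["world_from_camera"])[:3,3];print("hole",c+(a-c)*(5-c[2])/(a-c)[2])
E
python3 f2.py
```

```text
top disc (np.float64(431.7852348993289), np.float64(229.46790195506273)) [ 10  18  14  14 149]
peg (np.float64(443.46280991735534), np.float64(212.8512396694215)) 13
peg (np.float64(421.35185185185185), np.float64(246.62037037037038)) 12
side disc (np.float64(417.20199948731096), np.float64(145.70033324788517)) [  0   0  52  30 471]
peg (np.float64(422.5769230769231), np.float64(166.41346153846155)) 13
peg (np.float64(398.4013157894737), np.float64(147.48026315789474)) 5
base ('top', 'side') [ 476.72856045 -341.82681196   -0.81463223] [ 3.37 -2.92  7.16  0.07 -0.28 -6.26 -9.06  9.1  -6.55 -2.62 17.62 16.31]
base ('top',) [ 466.09888252 -330.03376318   -0.57488333] [-0.03  0.1   0.03 -0.07  0.01 -0.03]
base ('side',) [ 469.73504559 -397.1335989    -1.46458149] [ -0.53   2.4  -11.83 -10.6   12.35   8.34]
hole [515.05688567 343.05108022   5.        ]
hole [433.04797612 317.3542013    5.        ]
```

```bash
sed -i 's/g-60/g-(60 if n=="top" else 150)/; s/g>60)/g>(60 if n=="top" else 150))/; s/(P\[1\]<D\[1\])/((P[1]<D[1])==(n=="top"))/' f2.py; sed -i 's/(385,140,52,36)/(390,140,40,34)/' f2.py; python3 f2.py; python3 - <<'E'
from h import *
for n in("top","side"): print(proj(cams.camera_model(n),[[466,-330,16],[466+59,-330-38,24]]))
E
```

```text
top disc (np.float64(431.7852348993289), np.float64(229.46790195506273)) [ 10  18  14  14 149]
peg (np.float64(443.46280991735534), np.float64(212.8512396694215)) 13
peg (np.float64(421.35185185185185), np.float64(246.62037037037038)) 12
side disc (np.float64(410.8244994110718), np.float64(143.77620730270908)) [  0   0  40  11 254]
peg (np.float64(422.5769230769231), np.float64(166.41346153846155)) 13
peg (np.float64(398.520202020202), np.float64(147.14646464646464)) 7
base ('top', 'side') [ 454.40596138 -330.59244574   -0.76318806] [  0.12   3.48   3.17   5.73  -2.83   0.95   2.3   14.39 -17.58 -20.82
   6.48  -1.55]
base ('top',) [ 466.09888252 -330.03376318   -0.57488333] [-0.03  0.1   0.03 -0.07  0.01 -0.03]
base ('side',) [ 462.50523907 -309.21251277   -1.32798854] [ -2.64  16.66 -10.67 -18.57  13.39   0.7 ]
hole [515.05688567 343.05108022   5.        ]
hole [433.04797612 317.3542013    5.        ]
[[431.74049084 229.59464193]
 [443.46336786 212.74131585]]
[[409.74136507 157.28397086]
 [398.15607387 145.43883432]]
```

```bash
sed -i 's/((P\[1\]<D\[1\])==(n=="top"))/(P[1]<D[1])/; s/(l==i)\*wt;/(l==i)*wt; /; s/wt=np.clip(\(.*\)$/wt=np.clip(\1; v,u=np.mgrid[:h,:w]; wt=wt*((abs(u+u0-410)<14)\&(abs(v+v0-157.5)<8) if n=="side" else 1)/' f2.py; python3 f2.py
```

```text
top disc (np.float64(431.7852348993289), np.float64(229.46790195506273)) [ 10  18  14  14 149]
peg (np.float64(443.46280991735534), np.float64(212.8512396694215)) 13
peg (np.float64(421.35185185185185), np.float64(246.62037037037038)) 12
side disc (np.float64(409.7357222844345), np.float64(157.5727883538634)) [14 15 13  6 64]
peg (np.float64(422.5769230769231), np.float64(166.41346153846155)) 13
peg (np.float64(398.5121951219512), np.float64(146.17073170731706)) 12
base ('top', 'side') [ 465.45235526 -329.29001546   -0.57823109] [-0.25  0.28 -0.13  0.16 -0.27  0.11  0.07 -0.15 -0.05 -0.72 -0.16 -0.6 ]
base ('top',) [ 466.09888252 -330.03376318   -0.57488333] [-0.03  0.1   0.03 -0.07  0.01 -0.03]
base ('side',) [ 464.10626017 -326.51798933   -0.58242198] [ 0.12  0.34 -0.06 -0.18 -0.06 -0.16]
hole [515.05688567 343.05108022   5.        ]
hole [433.04797612 317.3542013    5.        ]
```

```bash
cat >> h.py <<'E'
def go(x,y,z,yaw,tag=""):
    o=readout.get_obs(); R=np.array(o["ee_rot"]); p=np.array(o["tcp_pos"])
    from scipy.spatial.transform import Rotation as Ro
    c,s=np.cos(yaw),np.sin(yaw); W=np.array([[c,s,0],[s,-c,0],[0,0,-1.]])
    print(tag,"t",round(o["t"],2),"at",p.round(1),"yaw",np.arctan2(R[1,0],R[0,0]).round(4),"F",np.array(o["force"]).round(1),"M",np.array(o["moment"]).round(2),"g",round(o["grip_width"],3))
    print("  xyz",(R.T@(np.array([x,y,z])-p)).round(1),"turn",np.rad2deg(Ro.from_matrix(R.T@W).as_rotvec()).round(2))
E
python3 -c "
from h import *
go(530,-20.2,200,-.551)"
```

```text
t 1.2 at [ 198.8 -618.9  194.1] yaw 0.3109 F [ 0.2  0.8 -0.3] M [-0.01  0.07 -0.02] g 1.001
  xyz [ 498.5 -468.7   -5.9] turn [ 0.    0.   49.38]
```

Request:
servo_tool([
  {"xyz":[498.5,-468.7,-6],"turn":[0,0,49.4],"gripper":0},
  {"xyz":[498.5,-468.7,-6],"turn":[0,0,49.4],"gripper":0},
  {"xyz":[498.5,-468.7,-6],"turn":[0,0,49.4],"gripper":0},
  {"xyz":[498.5,-468.7,-6],"turn":[0,0,49.4],"gripper":0},
  {"xyz":[498.5,-468.7,-6],"turn":[0,0,49.4],"gripper":0},
  {"xyz":[498.5,-468.7,-6],"turn":[0,0,49.4],"gripper":0},
  {"xyz":[498.5,-468.7,-6],"turn":[0,0,49.4],"gripper":0},
  {"xyz":[498.5,-468.7,-6],"turn":[0,0,49.4],"gripper":0},
  {"xyz":[498.5,-468.7,-6],"turn":[0,0,49.4],"gripper":0},
  {"xyz":[498.5,-468.7,-6],"turn":[0,0,49.4],"gripper":0},
  {"xyz":[498.5,-468.7,-6],"turn":[0,0,49.4],"gripper":0},
  {"xyz":[498.5,-468.7,-6],"turn":[0,0,49.4],"gripper":0},
  {"xyz":[498.5,-468.7,-6],"turn":[0,0,49.4],"gripper":0},
  {"xyz":[498.5,-468.7,-6],"turn":[0,0,49.4],"gripper":0},
  {"xyz":[498.5,-468.7,-6],"turn":[0,0,49.4],"gripper":0},
  {"xyz":[498.5,-468.7,-6],"turn":[0,0,49.4],"gripper":0},
  {"xyz":[498.5,-468.7,-6],"turn":[0,0,49.4],"gripper":0},
])

```text
t: 2.9
tcp_pos: [529.5, -21.8, 199.9]
ee_rot: [[0.851, -0.525, -0.001], [-0.525, -0.851, -0.001], [0.0, 0.001, -1.0]]
force: [0.3, 0.1, -0.6]
grip_width: 0.497
```

```bash
python3 - <<'E'
from h import *
im,d,m=grab("side"); save("s1",im)
cv2.imwrite("pics/s1c.png",cv2.resize(im[80:230,270:450,::-1],(720,600),interpolation=cv2.INTER_CUBIC))
go(530,-20.2,86,-.551)
E
```

```text
t 2.95 at [529.5 -22.1 200. ] yaw -0.5542 F [ 0.2 -0.1  0.1] M [ 0.04  0.01 -0.03] g 0.503
  xyz [ -0.6  -2.1 114. ] turn [ 0.07 -0.   -0.18]
```

View pics/s1c.png

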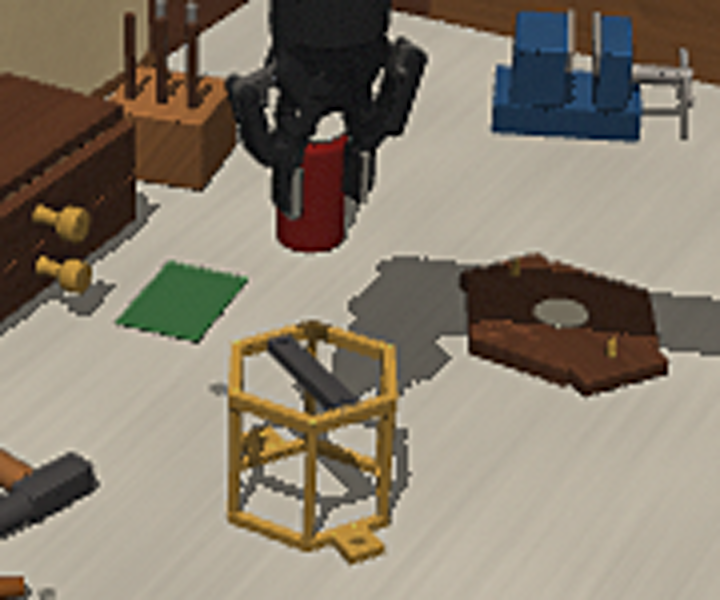

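Request:
servo_tool([
  {"xyz":[-0.6,-2,40],"turn":[0,0,0],"gripper":0},
  {"xyz":[-0.6,-2,75],"turn":[0,0,0],"gripper":0},
  {"xyz":[-0.6,-2,100],"turn":[0,0,0],"gripper":0},
  {"xyz":[-0.6,-2,114],"turn":[0,0,0],"gripper":0},
  {"xyz":[-0.6,-2,114],"turn":[0,0,0],"gripper":0},
])

```text
t: 3.45
tcp_pos: [528.8, -19.5, 84.5]
ee_rot: [[0.851, -0.526, -0.004], [-0.526, -0.851, -0.0], [-0.003, 0.002, -1.0]]
force: [-1.7, 0.2, -0.4]
grip_width: 0.499
```

Request:
servo_tool([
  {"xyz":[0,0,0],"turn":[0,0,0],"gripper":-0.4},
  {"xyz":[0,0,0],"turn":[0,0,0],"gripper":-1},
  {"xyz":[0,0,0],"turn":[0,0,0],"gripper":-1},
  {"xyz":[0,0,0],"turn":[0,0,0],"gripper":-1},
  {"xyz":[0,0,0],"turn":[0,0,0],"gripper":-1},
  {"xyz":[0,0,0],"turn":[0,0,0],"gripper":-1},
])

```text
t: 4.05
tcp_pos: [530.7, -18.1, 86.3]
ee_rot: [[0.852, -0.524, 0.0], [-0.524, -0.852, -0.0], [0.0, -0.0, -1.0]]
force: [0.1, -0.1, 0.1]
grip_width: 0.004
```

```bash
python3 - <<'E'
from h import *
go(530,-20.2,86,-.551)
E
```

```text
t 4.05 at [530.7 -18.1  86.3] yaw -0.5512 F [ 0.1 -0.1  0.1] M [-0.02  0.06 -0.02] g 0.004
  xyz [0.5 2.2 0.3] turn [-0.   -0.03 -0.01]
```

```bash
python3 - <<'E'
from h import *
im,d,m=grab("side"); save("s2",im)
a=cv2.resize(im[120:230,300:400,::-1],(600,600),interpolation=cv2.INTER_CUBIC)
im,d,m=grab("top"); save("t2",im)
cv2.imwrite("pics/m2.png",np.hstack([a[:,50:450],cv2.resize(im[170:250,315:370,::-1],(400,600),interpolation=cv2.INTER_CUBIC)]))
E
```

```text
(no output)
```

View pics/m2.png

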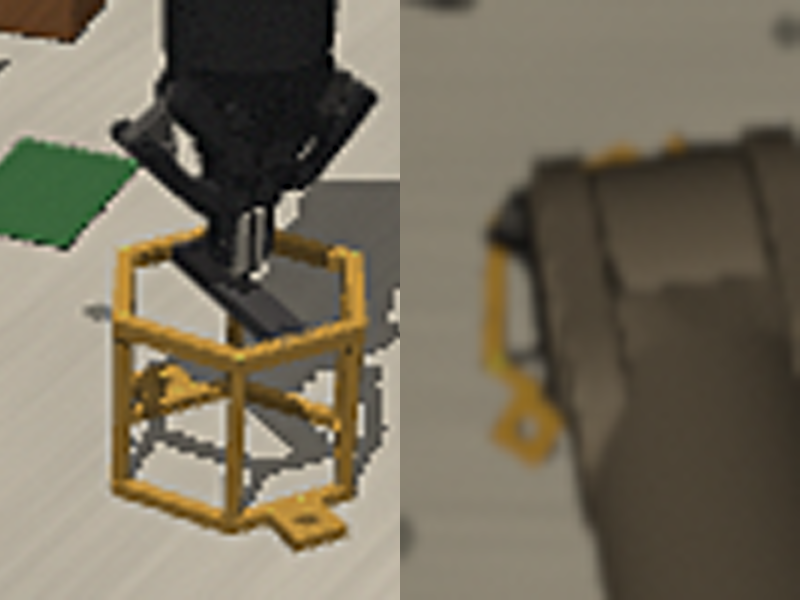

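```bash
cat > f3.py <<'E'
import sys
from fit import *
def ff(im,m,roi,p0,z=0,parts=None):
    H=cv2.cvtColor(im,cv2.COLOR_RGB2HSV).astype(int); u,v,w,h=roi; H=H[v:v+h,u:u+w]
    y=(H[...,0]>15)&(H[...,0]<32)&(H[...,1]>110)&(H[...,2]>60)
    return fit([(m,y.astype(float),roi)],parts or frame_parts()[:-1],z,p0,(4,4,.08))
if __name__=="__main__":
    for n,r in(("top0",(310,178,72,62)),("side0",(312,148,70,80)),("s1",(312,148,70,80)),("s2",(312,148,70,80))):
        im=cv2.imread(f"pics/{n}.png")[...,::-1].copy(); m=cams.camera_model("top" if n[0]=="t" else "side")
        print(n,*ff(im,m,r,(530,-19,-.55)))
    m=cams.camera_model("side")
    q=proj(m,[[530.7,-18.1,86.3],[530.7,-18.1,105]]);print(q,(q-[308.33,120])*6)
    for p in((530,-20,-.55),(529,-18,-.55)):
        q=proj(m,rot(np.array([[x,y,110.] for x in(-52,52) for y in(-9,9)]+[[0,0,110]]),p[2])+[p[0],p[1],0]);print((q-[308.33,120])*6)
E
python3 f3.py
```

```text
top0 [530.70421327 -21.1777471   -0.55242512] 0.23423686874367336
side0 [528.83325828 -18.28994533  -0.54822201] 0.2716699191524951
s1 [529.19505398 -18.51127751  -0.54118802] 0.2673456137421856
s2 [529.24770874 -18.69625449  -0.5420483 ] 0.3229481515926529
[[346.85639929 178.86438914]
 [347.07042601 173.29042149]] [[231.15839576 353.18633485]
 [232.44255607 319.74252891]]
[[310.17980365 359.76491812]
 [275.86866251 369.85983531]
 [198.52174392 252.01930062]
 [165.47603611 261.10448309]
 [236.0828894  309.24492187]]
[[310.0846808  362.50122544]
 [275.72816002 372.62245821]
 [198.29350503 254.48160687]
 [165.20573061 263.58924693]
 [235.89584095 311.8509072 ]]
```

```bash
python3 - <<'E'
from h import *
m=cams.camera_model("side")
print(proj(m,[[529.5,-22,200],[529.5,-22,206]]))
im,d,m=grab("side");C=cloud(m,d)
for v in range(155,178,2): print(v,[tuple(C[v,u].round().astype(int)) for u in (345,347,349,351,353)])
print(readout.get_obs()["qpos"])
go(530,-20,86,-.55)
E
```

```text
[[349.29977143 143.10952779]
 [349.37748214 141.15654359]]
155 [(np.int64(532), np.int64(-4), np.int64(172)), (np.int64(525), np.int64(-3), np.int64(174)), (np.int64(522), np.int64(-8), np.int64(172)), (np.int64(517), np.int64(-10), np.int64(173)), (np.int64(513), np.int64(-15), np.int64(171))]
157 [(np.int64(529), np.int64(1), np.int64(169)), (np.int64(526), np.int64(-4), np.int64(167)), (np.int64(522), np.int64(-10), np.int64(165)), (np.int64(517), np.int64(-11), np.int64(166)), (np.int64(512), np.int64(-13), np.int64(167))]
159 [(np.int64(531), np.int64(-3), np.int64(159)), (np.int64(526), np.int64(-5), np.int64(160)), (np.int64(520), np.int64(-5), np.int64(162)), (np.int64(519), np.int64(-16), np.int64(156)), (np.int64(517), np.int64(-24), np.int64(153))]
161 [(np.int64(530), np.int64(-1), np.int64(154)), (np.int64(528), np.int64(-11), np.int64(150)), (np.int64(521), np.int64(-7), np.int64(154)), (np.int64(518), np.int64(-14), np.int64(152)), (np.int64(516), np.int64(-23), np.int64(147))]
163 [(np.int64(530), np.int64(-3), np.int64(147)), (np.int64(527), np.int64(-9), np.int64(14
[... 1332 characters left out ...]
64(-1))]
175 [(np.int64(534), np.int64(-13), np.int64(101)), (np.int64(525), np.int64(-7), np.int64(107)), (np.int64(518), np.int64(-6), np.int64(110)), (np.int64(516), np.int64(-14), np.int64(107)), (np.int64(510), np.int64(-14), np.int64(109))]
177 [(np.int64(601), np.int64(-140), np.int64(0)), (np.int64(524), np.int64(-7), np.int64(101)), (np.int64(515), np.int64(0), np.int64(108)), (np.int64(512), np.int64(-7), np.int64(106)), (np.int64(504), np.int64(-4), np.int64(110))]
[ 0.21462422  0.31143191 -0.31100564  1.93083383  0.11858684  0.91680806
 -2.27669905]
 t 4.2 at [530.6 -18.1  86.1] yaw -0.5512 F [ 0.1 -0.2 -0.7] M [0.01 0.01 0.07] g 0.001
  xyz [0.5 1.9 0.1] turn [ 0.01 -0.   -0.07]
```

```bash
python3 - <<'E'
from h import *
m=cams.camera_model("side")
for n,p in(("side0",[198.7,-618.6,193.6]),("s1",[529.5,-22.1,200]),("s2",[530.6,-18.1,86.1])):
    print(n,proj(m,[p,np.array(p)+[0,0,33]]).round(1))
a=cv2.imread("pics/side0.png")[40:110,500:575];b=cv2.imread("pics/s1.png")[90:160,312:387]
b=b.copy();
f=lambda I,P,o:[cv2.circle(I,tuple(int(round((c-q)*5+2)) for c,q in zip(p,o)),3,col,-1) for p,col in zip(P,[(0,0,255),(255,0,0)])]
A=cv2.resize(a,None,fx=5,fy=5,interpolation=cv2.INTER_CUBIC);B=cv2.resize(b,None,fx=5,fy=5,interpolation=cv2.INTER_CUBIC)
f(A,proj(m,[[198.7,-618.6,193.6],[198.7,-618.6,226.6]]),(500,40));f(B,proj(m,[[529.5,-22.1,200],[529.5,-22.1,233]]),(312,90))
cv2.imwrite("pics/m3.png",np.hstack([A,B]))
E
```

```text
side0 [[527.9  92.9]
 [530.4  83.3]]
s1 [[349.3 143.1]
 [349.8 132.2]]
s2 [[346.9 178.9]
 [347.3 169. ]]
```

View pics/m3.png

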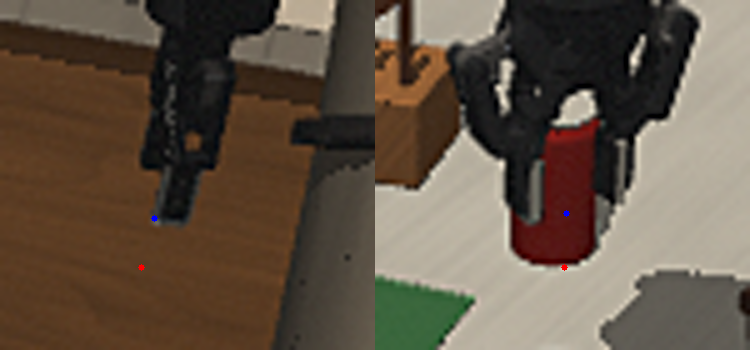

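Request:
servo_tool([
  {"xyz":[0,0,0],"turn":[0,0,0],"gripper":0},
  {"xyz":[0,0,0],"turn":[0,0,0],"gripper":0},
  {"xyz":[0,0,0],"turn":[0,0,0],"gripper":0},
  {"xyz":[0,1.5,0],"turn":[0,0,0],"gripper":0},
  {"xyz":[0,1.5,8],"turn":[0,0,0],"gripper":0},
  {"xyz":[0,1.5,14],"turn":[0,0,0],"gripper":0},
  {"xyz":[0,1.5,18],"turn":[0,0,0],"gripper":0},
])

```text
t: 4.9
tcp_pos: [529.1, -19.5, 67.0]
ee_rot: [[0.852, -0.524, -0.001], [-0.524, -0.852, -0.0], [-0.001, 0.001, -1.0]]
force: [-0.1, -0.4, -0.4]
grip_width: 0.5
```

Request:
servo_tool([
  {"xyz":[0,0,6],"turn":[0,0,0],"gripper":0},
  {"xyz":[0,0,12],"turn":[0,0,0],"gripper":0},
  {"xyz":[0,0,16],"turn":[0,0,0],"gripper":0},
  {"xyz":[0,0,18],"turn":[0,0,0],"gripper":0},
  {"xyz":[0,0,18],"turn":[0,0,0],"gripper":0},
])

```text
t: 5.4
tcp_pos: [529.6, -19.4, 49.8]
ee_rot: [[0.852, -0.524, -0.001], [-0.524, -0.852, -0.0], [-0.0, 0.0, -1.0]]
force: [0.5, 0.1, 0.9]
grip_width: 0.499
```

Request:
servo_tool([
  {"xyz":[0,0,0],"turn":[0,0,0],"gripper":-0.3},
  {"xyz":[0,0,0],"turn":[0,0,0],"gripper":-0.6},
  {"xyz":[0,0,0],"turn":[0,0,0],"gripper":-1},
  {"xyz":[0,0,0],"turn":[0,0,0],"gripper":-1},
  {"xyz":[0,0,0],"turn":[0,0,0],"gripper":-1},
  {"xyz":[0,0,0],"turn":[0,0,0],"gripper":-1},
])

```text
t: 6.0
tcp_pos: [529.7, -19.9, 50.3]
ee_rot: [[0.852, -0.524, -0.0], [-0.524, -0.852, -0.001], [0.0, 0.001, -1.0]]
force: [-2.5, -2.2, 3.9]
grip_width: 0.196
```

```bash
python3 - <<'E'
from h import *
im,d,m=grab("side"); save("s3",im)
cv2.imwrite("pics/s3c.png",cv2.resize(im[120:230,300:400,::-1],(545,600),interpolation=cv2.INTER_CUBIC))
go(530,-20.2,200,-.551)
E
```

```text
t 6.05 at [529.7 -19.9  50.3] yaw -0.5517 F [-2.  -1.8  3.9] M [-0.27  0.37  0.02] g 0.197
  xyz [   0.5    0.2 -149.7] turn [ 0.04 -0.01 -0.04]
```

View pics/s3c.png

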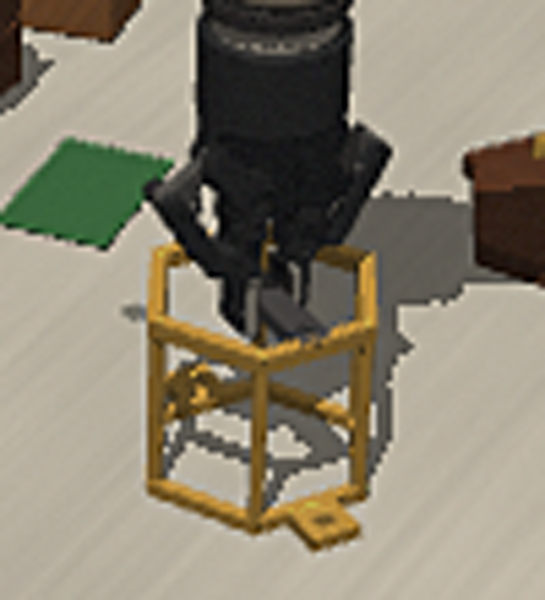

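Request:
servo_tool([
  {"xyz":[0,0,-5],"turn":[0,0,0],"gripper":-1},
  {"xyz":[0,0,-15],"turn":[0,0,0],"gripper":-1},
  {"xyz":[0,0,-30],"turn":[0,0,0],"gripper":-1},
  {"xyz":[0,0,-45],"turn":[0,0,0],"gripper":-1},
  {"xyz":[0,0,-60],"turn":[0,0,0],"gripper":-1},
  {"xyz":[0,0,-70],"turn":[0,0,0],"gripper":-1},
  {"xyz":[0,0,-70],"turn":[0,0,0],"gripper":-1},
])

```text
t: 6.75
tcp_pos: [531.2, -19.1, 121.7]
ee_rot: [[0.852, -0.524, 0.004], [-0.524, -0.852, 0.0], [0.003, -0.002, -1.0]]
force: [0.4, 0.4, -3.6]
grip_width: 0.196
```

```bash
python3 - <<'E'
from h import *
go(465,-328.4,120,-.58)
E
```

```text
t 6.75 at [531.2 -19.1 121.7] yaw -0.5511 F [ 0.4  0.4 -3.6] M [-0.01 -0.    0.  ] g 0.196
  xyz [105.5 298.2   1.5] turn [-0.11 -0.17  1.66]
```

Request:
servo_tool([
  {"xyz":[7,20,0],"turn":[0,0,0.5],"gripper":-1},
  {"xyz":[18,50,0],"turn":[0,0,1],"gripper":-1},
  {"xyz":[32,90,0],"turn":[0,0,1.7],"gripper":-1},
  {"xyz":[46,130,0],"turn":[0,0,1.7],"gripper":-1},
  {"xyz":[60,170,0],"turn":[0,0,1.7],"gripper":-1},
  {"xyz":[75,210,0],"turn":[0,0,1.7],"gripper":-1},
  {"xyz":[88,248,0],"turn":[0,0,1.7],"gripper":-1},
  {"xyz":[98,277,0],"turn":[0,0,1.7],"gripper":-1},
  {"xyz":[103,291,0],"turn":[0,0,1.7],"gripper":-1},
  {"xyz":[105.5,298,0],"turn":[0,0,1.7],"gripper":-1},
  {"xyz":[105.5,298,0],"turn":[0,0,1.7],"gripper":-1},
  {"xyz":[105.5,298,0],"turn":[0,0,1.7],"gripper":-1},
])

```text
t: 7.95
tcp_pos: [464.5, -326.1, 119.9]
ee_rot: [[0.837, -0.547, 0.0], [-0.547, -0.837, 0.002], [-0.001, -0.001, -1.0]]
force: [0.6, 0.8, -4.4]
grip_width: 0.196
```

```bash
python3 - <<'E'
from h import *
go(465,-328.4,86,-.58)
E
```

```text
t 7.95 at [ 464.5 -326.1  119.9] yaw -0.5783 F [ 0.6  0.8 -4.4] M [ 0.05 -0.03  0.01] g 0.196
  xyz [ 1.7  1.7 33.9] turn [-0.08  0.05  0.1 ]
```

Request:
servo_tool([
  {"xyz":[1.5,1.7,12],"turn":[0,0,0],"gripper":-1},
  {"xyz":[1.5,1.7,22],"turn":[0,0,0],"gripper":-1},
  {"xyz":[1.5,1.7,30],"turn":[0,0,0],"gripper":-1},
  {"xyz":[1.5,1.7,32],"turn":[0,0,0],"gripper":-1},
  {"xyz":[1.5,1.7,32],"turn":[0,0,0],"gripper":-1},
  {"xyz":[1.5,1.7,32],"turn":[0,0,0],"gripper":-1},
])

```text
t: 8.55
tcp_pos: [464.2, -330.9, 88.3]
ee_rot: [[0.836, -0.549, 0.0], [-0.549, -0.836, -0.0], [0.001, 0.0, -1.0]]
force: [-0.5, -0.4, -3.4]
grip_width: 0.196
```

```bash
python3 - <<'E'
from f3 import *
go(465,-328.4,86,-.58)
for n,r,dx in(("side",(375,100,72,80),0),("top",(395,180,75,75),0)):
    im,d,m=grab(n); save(n[0]+"4",im)
    o=readout.get_obs(); z=o["tcp_pos"][2]-50.3
    print(n,z,*ff(im,m,r,(465,-328,-.58),z))
A=cv2.resize(cv2.imread("pics/s4.png")[110:180,375:450],(600,560),interpolation=cv2.INTER_CUBIC)
B=cv2.resize(cv2.imread("pics/t4.png")[195:265,410:435],(200,560),interpolation=cv2.INTER_CUBIC)
cv2.imwrite("pics/m4.png",np.hstack([A,B]))
go(465,-328.4,86,-.58)
E
```

```text
t 8.55 at [ 464.2 -330.9   88.3] yaw -0.581 F [-0.5 -0.4 -3.4] M [ 0.01 -0.01  0.01] g 0.196
  xyz [-0.7 -2.5  2.3] turn [ 0.   -0.03 -0.05]
side 38.20224627897005 [ 462.97771004 -328.1884446    -0.5860888 ] 0.3784770784770785
top 38.26522788534271 [ 465.18479733 -330.8456105    -0.57502133] 0.599482686691698
 t 8.65 at [ 464.3 -331.    88.6] yaw -0.5811 F [ 0.2  0.5 -3.9] M [-0.01  0.02  0.03] g 0.199
  xyz [-0.8 -2.6  2.6] turn [ 0.   -0.06 -0.06]
```

View pics/m4.png

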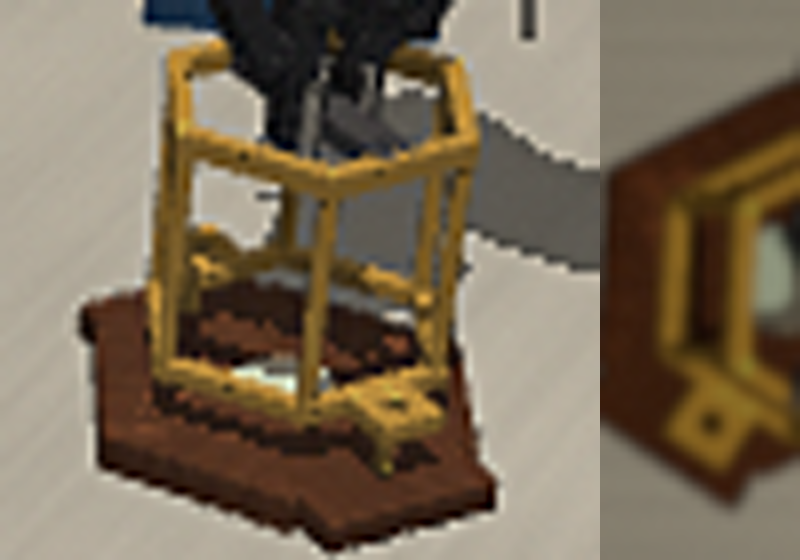

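Request:
servo_tool([
  {"xyz":[0.2,-1.5,0],"turn":[0,0,0],"gripper":-1},
  {"xyz":[0.2,-1.5,3],"turn":[0,0,0],"gripper":-1},
  {"xyz":[0.2,-1.5,5],"turn":[0,0,0],"gripper":-1},
  {"xyz":[0.2,-1.5,7],"turn":[0,0,0],"gripper":-1},
  {"xyz":[0.2,-1.5,9],"turn":[0,0,0],"gripper":-1},
  {"xyz":[0.2,-1.5,10],"turn":[0,0,0],"gripper":-1},
  {"xyz":[0.2,-1.5,10],"turn":[0,0,0],"gripper":-1},
])

```text
t: 9.35
tcp_pos: [464.7, -329.6, 77.9]
ee_rot: [[0.836, -0.549, -0.0], [-0.549, -0.836, 0.0], [-0.0, 0.0, -1.0]]
force: [0.4, 0.0, -3.4]
grip_width: 0.194
```

```bash
python3 - <<'E'
from f3 import *
go(465,-328.4,86,-.58)
for n,r,dx in(("side",(375,105,72,80),0),("top",(395,180,75,75),0)):
    im,d,m=grab(n); save(n[0]+"5",im)
    o=readout.get_obs(); z=o["tcp_pos"][2]-50.3
    print(n,z,*ff(im,m,r,(465,-328,-.58),z))
E
```

```text
t 9.35 at [ 464.7 -329.6   77.9] yaw -0.581 F [ 0.4  0.  -3.4] M [-0.02  0.03 -0.04] g 0.194
  xyz [-0.4 -1.1 -8.1] turn [ 0.01  0.02 -0.06]
side 27.72399027732412 [ 463.5232627  -326.76423742   -0.59167807] 0.36875114531794023
top 27.84899774668672 [ 466.56388827 -329.25182202   -0.54832024] 0.6039325688199544
```

Request:
servo_tool([
  {"xyz":[0,0,1],"turn":[0,0,0],"gripper":-1},
  {"xyz":[0,0,2],"turn":[0,0,0],"gripper":-1},
  {"xyz":[0,0,3],"turn":[0,0,0],"gripper":-1},
  {"xyz":[0,0,4],"turn":[0,0,0],"gripper":-1},
  {"xyz":[0,0,5],"turn":[0,0,0],"gripper":-1},
  {"xyz":[0,0,5],"turn":[0,0,0],"gripper":-1},
])

```text
t: 10.05
tcp_pos: [464.8, -329.5, 72.9]
ee_rot: [[0.836, -0.549, -0.0], [-0.549, -0.836, 0.0], [-0.0, 0.0, -1.0]]
force: [0.6, 0.6, -3.5]
grip_width: 0.19
```

Request:
servo_tool([
  {"xyz":[0,0,1],"turn":[0,0,0],"gripper":-1},
  {"xyz":[0,0,2],"turn":[0,0,0],"gripper":-1},
  {"xyz":[0,0,3],"turn":[0,0,0],"gripper":-1},
  {"xyz":[0,0,4],"turn":[0,0,0],"gripper":-1},
  {"xyz":[0,0,5],"turn":[0,0,0],"gripper":-1},
  {"xyz":[0,0,5],"turn":[0,0,0],"gripper":-1},
])

```text
t: 10.65
tcp_pos: [464.8, -329.6, 67.9]
ee_rot: [[0.836, -0.549, -0.0], [-0.549, -0.836, 0.0], [-0.0, 0.0, -1.0]]
force: [-0.4, -0.0, -4.0]
grip_width: 0.199
```

Request:
servo_tool([
  {"xyz":[0,0,0.5],"turn":[0,0,0],"gripper":-1},
  {"xyz":[0,0,1],"turn":[0,0,0],"gripper":-1},
  {"xyz":[0,0,1.5],"turn":[0,0,0],"gripper":-1},
  {"xyz":[0,0,1.5],"turn":[0,0,0],"gripper":-1},
])

```text
t: 11.05
tcp_pos: [464.8, -329.6, 66.5]
ee_rot: [[0.836, -0.549, -0.0], [-0.549, -0.836, -0.0], [-0.0, 0.0, -1.0]]
force: [-0.5, -0.1, -3.4]
grip_width: 0.197
```

Request:
servo_tool([
  {"xyz":[0,0,0.3],"turn":[0,0,0],"gripper":-1},
  {"xyz":[0,0,0.6],"turn":[0,0,0],"gripper":-1},
  {"xyz":[0,0,0.6],"turn":[0,0,0],"gripper":-1},
])

```text
t: 11.35
tcp_pos: [464.8, -329.9, 66.4]
ee_rot: [[0.836, -0.549, -0.0], [-0.549, -0.836, -0.0], [0.0, 0.0, -1.0]]
force: [-1.5, 0.3, -0.7]
grip_width: 0.195
```

Request:
servo_tool([
  {"xyz":[0,0,0.4],"turn":[0,0,0],"gripper":-1},
  {"xyz":[0,0,0.6],"turn":[0,0,0],"gripper":-1},
  {"xyz":[0,0,0.6],"turn":[0,0,0],"gripper":-1},
])

```text
t: 11.65
tcp_pos: [464.6, -330.1, 66.2]
ee_rot: [[0.836, -0.549, -0.0], [-0.549, -0.836, -0.001], [0.0, 0.001, -1.0]]
force: [-3.9, 0.8, 5.0]
grip_width: 0.199
```

Request:
servo_tool([
  {"xyz":[0,0,0],"turn":[0,0,0],"gripper":-0.5},
  {"xyz":[0,0,0],"turn":[0,0,0],"gripper":-0.2},
  {"xyz":[0,0,0],"turn":[0,0,0],"gripper":0},
  {"xyz":[0,0,0],"turn":[0,0,0],"gripper":0},
  {"xyz":[0,0,0],"turn":[0,0,0],"gripper":0},
  {"xyz":[0,0,-10],"turn":[0,0,0],"gripper":0},
  {"xyz":[0,0,-30],"turn":[0,0,0],"gripper":0},
  {"xyz":[0,0,-60],"turn":[0,0,0],"gripper":0},
  {"xyz":[0,0,-100],"turn":[0,0,0],"gripper":0},
  {"xyz":[0,0,-140],"turn":[0,0,0],"gripper":0},
  {"xyz":[0,0,-140],"turn":[0,0,0],"gripper":0},
])

```text
t: 12.75
tcp_pos: [468.8, -331.9, 212.7]
ee_rot: [[0.836, -0.549, 0.011], [-0.549, -0.836, -0.007], [0.013, -0.0, -1.0]]
force: [0.3, -0.3, 0.2]
grip_width: 0.503
```

```bash
python3 - <<'E'
from f3 import *
im,d,m=grab("side"); save("s6",im)
for z in(16,20): print(z,*ff(im,m,(375,115,72,70),(465,-328,-.58),z))
C=cloud(m,d)[110:185,375:447].reshape(-1,3); 
top=C[(C[:,2]>112)&(C[:,2]<138)&(np.hypot(C[:,0]-465,C[:,1]+328)<75)]; print("top z",np.percentile(top[:,2],[50,80,90]))
A=cv2.resize(im[110:180,375:450,::-1],(600,560),interpolation=cv2.INTER_CUBIC)
cv2.imwrite("pics/m6.png",A)
go(476,328,200,.293)
E
```

```text
16 [ 463.74167729 -327.69905614   -0.58379951] 0.297145201693012
20 [ 461.04486125 -321.04642661   -0.58667006] 0.318566986265872
top z [122.42140539 124.64112511 125.68565339]
 t 12.8 at [ 467.1 -330.9  209.6] yaw -0.5811 F [-0.8 -0.5 -0.5] M [ 0.06  0.01 -0.01] g 0.5
  xyz [-354.3 -555.7    6.7] turn [  0.2   -0.43 -50.08]
```

View pics/m6.png

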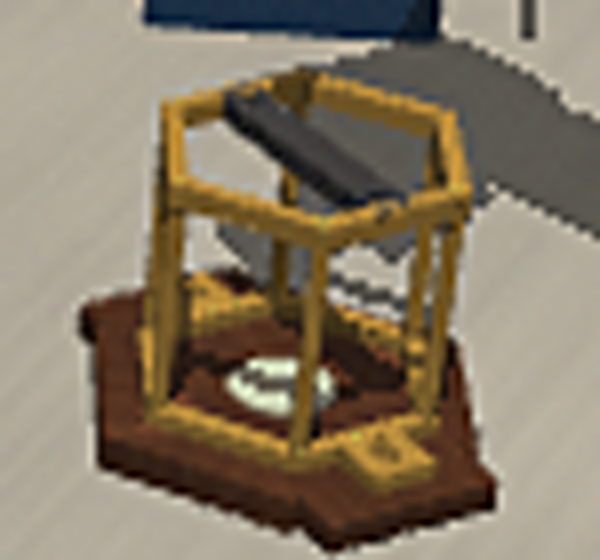

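Request:
servo_tool([
  {"xyz":[-354,-556,10],"turn":[0,0,-50],"gripper":0},
  {"xyz":[-354,-556,10],"turn":[0,0,-50],"gripper":0},
  {"xyz":[-354,-556,10],"turn":[0,0,-50],"gripper":0},
  {"xyz":[-354,-556,10],"turn":[0,0,-50],"gripper":0},
  {"xyz":[-354,-556,10],"turn":[0,0,-50],"gripper":0},
  {"xyz":[-354,-556,10],"turn":[0,0,-50],"gripper":0},
  {"xyz":[-354,-556,10],"turn":[0,0,-50],"gripper":0},
  {"xyz":[-354,-556,10],"turn":[0,0,-50],"gripper":0},
  {"xyz":[-354,-556,10],"turn":[0,0,-50],"gripper":0},
  {"xyz":[-354,-556,10],"turn":[0,0,-50],"gripper":0},
  {"xyz":[-354,-556,10],"turn":[0,0,-50],"gripper":0},
  {"xyz":[-354,-556,10],"turn":[0,0,-50],"gripper":0},
  {"xyz":[-354,-556,10],"turn":[0,0,-50],"gripper":0},
  {"xyz":[-354,-556,10],"turn":[0,0,-50],"gripper":0},
  {"xyz":[-354,-556,10],"turn":[0,0,-50],"gripper":0},
  {"xyz":[-354,-556,10],"turn":[0,0,-50],"gripper":0},
  {"xyz":[-354,-556,10],"turn":[0,0,-50],"gripper":0},
])

```text
t: 14.5
tcp_pos: [474.8, 326.8, 194.9]
ee_rot: [[0.959, 0.284, -0.0], [0.284, -0.959, -0.002], [-0.001, 0.002, -1.0]]
force: [-0.3, -1.0, 0.5]
grip_width: 0.499
```

```bash
python3 - <<'E'
from h import *
go(477.5,327,0,.293); print(readout.get_obs()["qpos"])
E
```

```text
t 14.5 at [474.8 326.8 194.9] yaw 0.2884 F [-0.3 -1.   0.5] M [ 0.03 -0.02  0.04] g 0.499
  xyz [2.800e+00 1.000e-01 1.949e+02] turn [ 0.12  0.05 -0.26]
[-0.1301594   0.32597162 -0.68429076  1.70023323  0.22085434  1.19535666
 -2.15299561]
```

Request:
servo_tool([
  {"xyz":[2.8,0,40],"turn":[0,0,-0.3],"gripper":0},
  {"xyz":[2.8,0,85],"turn":[0,0,-0.3],"gripper":0},
  {"xyz":[2.8,0,125],"turn":[0,0,-0.3],"gripper":0},
  {"xyz":[2.8,0,155],"turn":[0,0,-0.3],"gripper":0},
  {"xyz":[2.8,0,175],"turn":[0,0,-0.3],"gripper":0},
  {"xyz":[2.8,0,187],"turn":[0,0,-0.3],"gripper":0},
  {"xyz":[2.8,0,195],"turn":[0,0,-0.3],"gripper":0},
  {"xyz":[2.8,0,195],"turn":[0,0,-0.3],"gripper":0},
])

```text
t: 15.3
tcp_pos: [477.0, 329.2, 0.1]
ee_rot: [[0.957, 0.291, -0.0], [0.291, -0.957, -0.001], [-0.001, 0.001, -1.0]]
force: [-0.5, 0.2, 0.3]
grip_width: 0.501
```

```bash
python3 - <<'E'
from h import *
go(477.5,327,-20,.293)
im,d,m=grab("side"); save("s7",im)
cv2.imwrite("pics/s7c.png",cv2.resize(im[230:320,245:345,::-1],(667,600),interpolation=cv2.INTER_CUBIC))
E
```

```text
t 15.3 at [4.770e+02 3.292e+02 1.000e-01] yaw 0.2958 F [-0.5  0.2  0.3] M [-0.01  0.05 -0.02] g 0.501
  xyz [-0.2  2.3 20.1] turn [0.04 0.03 0.16]
```

View pics/s7c.png

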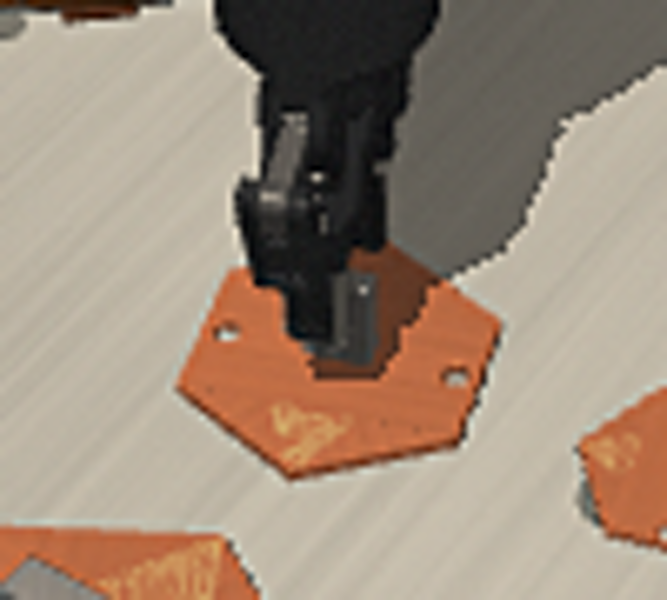

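Request:
servo_tool([
  {"xyz":[0,2,6],"turn":[0,0,0],"gripper":0},
  {"xyz":[0,2,12],"turn":[0,0,0],"gripper":0},
  {"xyz":[0,2,16],"turn":[0,0,0],"gripper":0},
  {"xyz":[0,2,20],"turn":[0,0,0],"gripper":0},
  {"xyz":[0,2,20],"turn":[0,0,0],"gripper":0},
])

```text
t: 15.85
tcp_pos: [477.0, 328.0, -20.3]
ee_rot: [[0.956, 0.293, -0.001], [0.293, -0.956, -0.001], [-0.001, 0.0, -1.0]]
force: [-1.0, -0.5, 0.1]
grip_width: 0.502
```

Request:
servo_tool([
  {"xyz":[0,0,0],"turn":[0,0,0],"gripper":-0.3},
  {"xyz":[0,0,0],"turn":[0,0,0],"gripper":-0.6},
  {"xyz":[0,0,0],"turn":[0,0,0],"gripper":-1},
  {"xyz":[0,0,0],"turn":[0,0,0],"gripper":-1},
  {"xyz":[0,0,0],"turn":[0,0,0],"gripper":-1},
  {"xyz":[0,0,0],"turn":[0,0,0],"gripper":-1},
])

```text
t: 16.45
tcp_pos: [477.8, 328.4, -19.3]
ee_rot: [[0.956, 0.292, 0.001], [0.292, -0.956, 0.0], [0.001, 0.0, -1.0]]
force: [0.5, -0.8, 3.4]
grip_width: 0.128
```

```bash
cat > f4.py <<'E'
from fit import *
def cf(n,tag,roi,p0,z):
    im,d,m=grab(n); save(tag,im); H=cv2.cvtColor(im,cv2.COLOR_RGB2HSV).astype(int); u,v,w,h=roi; H=H[v:v+h,u:u+w]
    y=(H[...,1]>130)&(H[...,0]<14)&(H[...,2]>70)
    # plate only; outline pixels hidden by the gripper are ignored: fit with the convex hull of the mask
    k,l,s,c=cv2.connectedComponentsWithStats(y.astype(np.uint8)); i=1+np.argmax(s[1:,4]); ct,_=cv2.findContours((l==i).astype(np.uint8),cv2.RETR_EXTERNAL,cv2.CHAIN_APPROX_NONE)
    M=np.zeros((h,w),np.uint8); cv2.fillConvexPoly(M,cv2.convexHull(np.vstack(ct)),1)
    return fit([(m,M.astype(float),roi)],cover_parts()[:1],z,p0,(4,4,.08))
E
python3 - <<'E'
from f4 import *
go(464.8,-329.9,-20,-.581)
print(cf("side","s8",(262,255,66,55),(477,328,.293),0))
E
```

```text
t 16.45 at [477.8 328.4 -19.3] yaw 0.2968 F [ 0.5 -0.8  3.4] M [-0.19 -0.05  0.  ] g 0.128
  xyz [-204.9  625.7    0.7] turn [-1.000e-02 -4.000e-02  5.029e+01]
(array([4.76019845e+02, 3.30917118e+02, 2.90776686e-01]), np.float64(0.02915314806977947))
```

Request:
servo_tool([
  {"xyz":[0,0,-5],"turn":[0,0,0],"gripper":-1},
  {"xyz":[0,0,-15],"turn":[0,0,0],"gripper":-1},
  {"xyz":[0,0,-35],"turn":[0,0,0],"gripper":-1},
  {"xyz":[0,0,-60],"turn":[0,0,0],"gripper":-1},
  {"xyz":[0,0,-90],"turn":[0,0,0],"gripper":-1},
  {"xyz":[0,0,-120],"turn":[0,0,0],"gripper":-1},
  {"xyz":[0,0,-150],"turn":[0,0,0],"gripper":-1},
  {"xyz":[0,0,-170],"turn":[0,0,0],"gripper":-1},
  {"xyz":[0,0,-180],"turn":[0,0,0],"gripper":-1},
  {"xyz":[0,0,-180],"turn":[0,0,0],"gripper":-1},
])

```text
t: 17.5
tcp_pos: [477.8, 329.0, 161.7]
ee_rot: [[0.956, 0.293, 0.002], [0.293, -0.956, 0.001], [0.002, -0.001, -1.0]]
force: [0.2, -0.2, -2.2]
grip_width: 0.123
```

```bash
python3 - <<'E'
from f4 import *
go(464.8,-329.9,160,-.581)
E
```

```text
t 17.5 at [477.8 329.  161.7] yaw 0.2971 F [ 0.2 -0.2 -2.2] M [ 0.01  0.03 -0.  ] g 0.123
  xyz [-205.3  626.2    0.8] turn [-0.09 -0.11 50.31]
```

Request:
servo_tool([
  {"xyz":[-2,6,0],"turn":[0,0,0.5],"gripper":-1},
  {"xyz":[-6,19,0],"turn":[0,0,1.5],"gripper":-1},
  {"xyz":[-14,44,0],"turn":[0,0,3.5],"gripper":-1},
  {"xyz":[-25,75,0],"turn":[0,0,6],"gripper":-1},
  {"xyz":[-37,113,0],"turn":[0,0,9],"gripper":-1},
  {"xyz":[-49,150,0],"turn":[0,0,12],"gripper":-1},
  {"xyz":[-62,188,0],"turn":[0,0,15],"gripper":-1},
  {"xyz":[-74,225,0],"turn":[0,0,18],"gripper":-1},
  {"xyz":[-86,263,0],"turn":[0,0,21],"gripper":-1},
  {"xyz":[-98,300,0],"turn":[0,0,24],"gripper":-1},
  {"xyz":[-111,338,0],"turn":[0,0,27],"gripper":-1},
  {"xyz":[-123,376,0],"turn":[0,0,30],"gripper":-1},
  {"xyz":[-135,413,0],"turn":[0,0,33],"gripper":-1},
  {"xyz":[-148,451,0],"turn":[0,0,36],"gripper":-1},
  {"xyz":[-160,488,0],"turn":[0,0,39],"gripper":-1},
  {"xyz":[-172,526,0],"turn":[0,0,42],"gripper":-1},
  {"xyz":[-184,562,0],"turn":[0,0,45],"gripper":-1},
  {"xyz":[-194,592,0],"turn":[0,0,47.5],"gripper":-1},
  {"xyz":[-201,614,0],"turn":[0,0,49.5],"gripper":-1},
  {"xyz":[-205,626,0],"turn":[0,0,50.3],"gripper":-1},
])

```text
t: 19.5
tcp_pos: [462.7, -332.6, 159.4]
ee_rot: [[0.833, -0.553, -0.002], [-0.553, -0.833, 0.0], [-0.002, 0.001, -1.0]]
force: [1.5, -0.3, -3.3]
grip_width: 0.125
```

Request:
servo_tool([
  {"xyz":[0,0,0],"turn":[0,0,0],"gripper":-1},
  {"xyz":[0,0,0],"turn":[0,0,0],"gripper":-1},
  {"xyz":[0,0,0],"turn":[0,0,0],"gripper":-1},
  {"xyz":[0,0,0],"turn":[0,0,0],"gripper":-1},
])

```text
t: 19.9
tcp_pos: [465.0, -328.6, 160.5]
ee_rot: [[0.837, -0.547, 0.0], [-0.547, -0.837, 0.0], [-0.0, -0.0, -1.0]]
force: [-0.4, -1.0, -1.9]
grip_width: 0.126
```

```bash
python3 - <<'E'
from f4 import *
go(464.8,-329.9,117,-.581)
z=readout.get_obs()["tcp_pos"][2]+19.3
print(z,cf("side","s9",(375,60,75,75),(465,-329,-.58),z),cf("top","t9",(395,170,85,85),(465,-329,-.58),z))
E
```

```text
t 19.9 at [ 465.  -328.6  160.5] yaw -0.5783 F [-0.4 -1.  -1.9] M [-0.   -0.01  0.03] g 0.126
  xyz [ 0.5  1.3 43.5] turn [-0.02  0.    0.16]
179.84721418503466 (array([ 647.28460744, -550.01544561,   -1.72146238]), np.float64(0.5817125837676843)) (array([ 464.89976115, -324.688584  ,   -0.57235525]), np.float64(0.33500705493115357))
```

Request:
servo_tool([
  {"xyz":[0.5,1.3,8],"turn":[0,0,0.2],"gripper":-1},
  {"xyz":[0.5,1.3,18],"turn":[0,0,0.2],"gripper":-1},
  {"xyz":[0.5,1.3,28],"turn":[0,0,0.2],"gripper":-1},
  {"xyz":[0.5,1.3,35],"turn":[0,0,0.2],"gripper":-1},
  {"xyz":[0.5,1.3,38],"turn":[0,0,0.2],"gripper":-1},
  {"xyz":[0.5,1.3,38],"turn":[0,0,0.2],"gripper":-1},
  {"xyz":[0.5,1.3,38],"turn":[0,0,0.2],"gripper":-1},
  {"xyz":[0.5,1.3,38],"turn":[0,0,0.2],"gripper":-1},
])

```text
t: 20.8
tcp_pos: [464.6, -331.9, 122.9]
ee_rot: [[0.834, -0.552, 0.001], [-0.552, -0.834, -0.001], [0.001, 0.0, -1.0]]
force: [-0.3, -0.4, -1.4]
grip_width: 0.126
```

```bash
sed -i 's/def cf(n,tag,roi,p0,z):/def cf(n,tag,roi,p0,z,V=70,S=130):/; s/>130)/>S)/; s/>70)/>V)/' f4.py; python3 - <<'E'
from f4 import *
go(464.8,-329.9,117,-.581)
z=readout.get_obs()["tcp_pos"][2]+19.3
print(z)
for V in(110,130): print(cf("side","s10",(375,90,72,60),(465,-329,-.58),z,V))
for V in(70,90): print(cf("top","t10",(395,180,85,75),(465,-329,-.58),z,V))
A=cv2.resize(cv2.imread("pics/s10.png")[90:170,375:455],(560,560),interpolation=cv2.INTER_CUBIC)
B=cv2.resize(cv2.imread("pics/t10.png")[190:260,405:435],(240,560),interpolation=cv2.INTER_CUBIC)
cv2.imwrite("pics/m10.png",np.hstack([A,B]))
E
```

```text
t 20.8 at [ 464.6 -331.9  122.9] yaw -0.5845 F [-0.3 -0.4 -1.4] M [-0.    0.04 -0.02] g 0.126
  xyz [-0.9 -1.7  5.9] turn [ 0.   -0.06 -0.2 ]
142.19899993344038
(array([ 462.05284556, -326.347437  ,   -0.586359  ]), np.float64(0.18063389739457428))
(array([ 463.23498014, -329.61557358,   -0.54922968]), np.float64(0.23561695864786594))
(array([ 463.36908938, -328.05493345,   -0.60798953]), np.float64(0.3270930594460006))
(array([ 463.67082963, -328.11187026,   -0.59054879]), np.float64(0.3573162598372682))
```

View pics/m10.png

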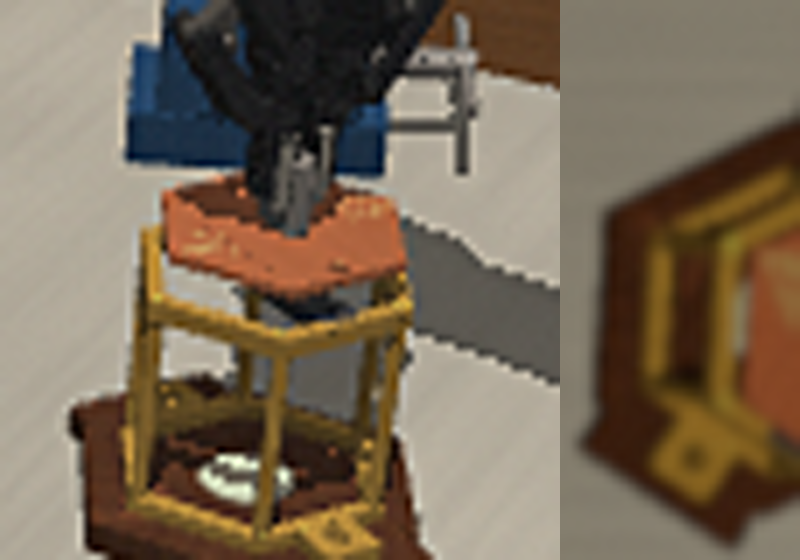

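Request:
servo_tool([
  {"xyz":[0,0,0],"turn":[0,0,0],"gripper":-1},
  {"xyz":[0,0,0],"turn":[0,0,0],"gripper":-1},
  {"xyz":[0,0,0],"turn":[0,0,0],"gripper":-1},
])

```text
t: 21.3
tcp_pos: [464.3, -331.6, 122.4]
ee_rot: [[0.834, -0.552, 0.0], [-0.552, -0.834, -0.0], [0.0, 0.0, -1.0]]
force: [-0.3, -0.6, -2.4]
grip_width: 0.125
```

```bash
cat > f5.py <<'E'
from f4 import *
from f3 import ff
def run(tag):
    go(464.8,-329.9,117,-.581)
    z=readout.get_obs()["tcp_pos"][2]+19.3
    for V,S in((45,110),(55,130)): print("cover side",np.round(cf("side",tag,(392,108,50,28),(465,-329,-.58),z,V,S)[0],3),cf("side",tag,(392,108,50,28),(465,-329,-.58),z,V,S)[1].round(3))
    im=cv2.imread(f"pics/{tag}.png")[...,::-1].copy(); m=cams.camera_model("side")
    print("frame side",ff(im,m,(375,117,72,68),(465,-328,-.58),16))
    go(464.8,-329.9,117,-.581)
if __name__=="__main__": run("s11")
E
python3 f5.py; python3 -c "
from f3 import *
im=cv2.imread('pics/s6.png')[...,::-1].copy(); m=cams.camera_model('side')
C=cv2.imread('pics/side0.png')
# frame top ring + bar only, nothing in the way (s6)
print(ff(im,m,(375,115,72,70),(465,-328,-.58),16,frame_parts(8)[:-1]),ff(im,m,(375,115,72,70),(465,-328,-.58),16,frame_parts(6)[:-1]))"
```

```text
t 21.3 at [ 464.3 -331.6  122.4] yaw -0.5844 F [-0.3 -0.6 -2.4] M [ 0.02 -0.05  0.06] g 0.125
  xyz [-0.5 -1.7  5.4] turn [ 0.   -0.01 -0.2 ]
cover side [ 461.375 -325.8     -0.582] 0.069
cover side [ 461.674 -325.934   -0.591] 0.072
frame side (array([ 463.60567021, -328.10362917,   -0.59109019]), np.float64(0.43990596238495394))
 t 21.5 at [ 464.2 -331.6  122.4] yaw -0.5845 F [ 0.3 -0.5 -1.7] M [-0.    0.03  0.02] g 0.127
  xyz [-0.5 -1.8  5.4] turn [ 0.01 -0.   -0.2 ]
(array([ 463.38699165, -327.21781087,   -0.59631245]), np.float64(0.2838688779476548)) (array([ 463.89530116, -327.96865576,   -0.58194053]), np.float64(0.3405804612593936))
```

Request:
servo_tool([
  {"xyz":[-0.5,-1.7,1],"turn":[0,0,-0.2],"gripper":-1},
  {"xyz":[-0.5,-1.7,3],"turn":[0,0,-0.2],"gripper":-1},
  {"xyz":[-0.5,-1.7,3.5],"turn":[0,0,-0.2],"gripper":-1},
  {"xyz":[-0.5,-1.7,3.5],"turn":[0,0,-0.2],"gripper":-1},
  {"xyz":[-0.5,-1.7,3.5],"turn":[0,0,-0.2],"gripper":-1},
  {"xyz":[-0.5,-1.7,3.5],"turn":[0,0,-0.2],"gripper":-1},
])

```text
t: 22.1
tcp_pos: [464.8, -330.0, 119.0]
ee_rot: [[0.836, -0.549, 0.0], [-0.549, -0.836, -0.0], [0.0, 0.0, -1.0]]
force: [0.8, 0.2, -2.8]
grip_width: 0.125
```

```bash
cat > f6.py <<'E'
from f5 import *
run("s12")
m=cams.camera_model("side"); Zs=[];P=[]
for i in range(6):
    im,d,_=grab("side"); C=cloud(m,d); H=cv2.cvtColor(im,cv2.COLOR_RGB2HSV).astype(int)
    roi=np.zeros(d.shape,bool); roi[108:136,392:442]=1
    c=roi&(H[...,1]>110)&(H[...,0]<14)&(H[...,2]>60); c=cv2.erode(c.astype(np.uint8),np.ones((3,3)))>0
    P.append(C[c])
    f=np.zeros(d.shape,bool); f[115:145,390:440]=1; f&=(H[...,0]>15)&(H[...,0]<32)&(H[...,1]>110)&(C[...,2]>118)&(C[...,2]<134); Zs.append(C[f])
P=np.vstack(P);Z=np.vstack(Zs)
k=np.abs(P[:,2]-np.median(P[:,2]))<10;P=P[k]
A=np.c_[P[:,:2]-[465,-330],np.ones(len(P))]; s=np.linalg.lstsq(A,P[:,2],rcond=None)[0]
print("plate top",s,"n",len(P),"median",np.median(P[:,2]),"std",P[:,2].std(),"frame top ring z pct",np.percentile(Z[:,2],[50,80,95]))
# near hole: dark/odd spot
im=cv2.imread("pics/s12.png")[...,::-1]; t=im[122:132,412:432].astype(int)
print((t[...,0]-t[...,2]))
z=readout.get_obs()["tcp_pos"][2]+24.3
for p in((464.8,-329.9,-.581),): print(proj(m,rot(np.array([[-43,0,z],[43,0,z],[0,0,z]]),p[2])+[p[0],p[1],0]))
E
python3 f6.py
```

```text
t 22.1 at [ 464.8 -330.   119. ] yaw -0.5811 F [ 0.8  0.2 -2.8] M [-0.05 -0.01 -0.02] g 0.125
  xyz [-0.  -0.1  2. ] turn [ 0.   -0.01 -0.01]
cover side [ 461.221 -324.537   -0.602] 0.065
cover side [ 460.96  -323.809   -0.604] 0.085
frame side (array([ 463.6599216 , -328.26483289,   -0.59068838]), np.float64(0.4554665053682141))
 t 22.3 at [ 464.8 -330.   119. ] yaw -0.581 F [ 0.4 -0.9 -2.4] M [ 0.03 -0.   -0.03] g 0.131
  xyz [-0.  -0.1  2. ] turn [ 0.   -0.01 -0.  ]
plate top [-3.97655486e-03  1.54997180e-02  1.40950149e+02] n 1528 median 141.202401068143 std 1.7678801474644208 frame top ring z pct [122.98849967 124.8913202  126.38361131]
[[ -5  -1   3   7   9   6  -3  55  45 118 117 113 114 113 111 111 112 115
  123  62]
 [ 53  10  -6   4   4   0   4 125 117 117 114 112 113 113 113 112 112 113
  119  62]
 [124  51  19  -6  -9 -12  51 123 115 115 114 116 112 112 110 112 111 112
  116 127]
 [118 117 125  88  85 123 121 120 111 112 113 113 109 113 113 111 111 111
  114 128]
 [116 115 117 116 117 122 118 117 116 111 112 110 112 110 112 111 109 115
  115 126]
 [115 113 113 114 115 113 114 115 116 115 116 113 110 110 111 111 110 111
  113 123]
 [112 115 112 113 113 113 113 111 116 118 123 122 117 113 112 116 113 117
  115 122]
 [114 112 115 114 115 113 114 113 114  98  36  74 107 120 118 119 108  96
   93  68]
 [121  97 113 113 115 113 113 114 117 117 105 106 111  98  83  71  72  69
   56  58]
 [112 126 121 114 118 120 120 123 110  98  86  74  77  79  39  37  46  39
   34  55]]
[[422.25677294 128.32917688]
 [406.67009133 116.73027264]
 [414.30862926 122.41452745]]
```

```bash
cat > f7.py <<'E'
from fit import *
m=cams.camera_model("top"); ims=[grab("top")[0] for _ in range(4)]; im=np.mean(ims,0).astype(np.uint8); save("t12",im)
I=im.astype(float); r=(408,205,26,52); u,v,w,h=r; I=I[v:v+h,u:u+w]; H=cv2.cvtColor(im,cv2.COLOR_RGB2HSV).astype(int)[v:v+h,u:u+w]
print(I[22:40:3,10:].astype(int).tolist()[2])
br=((H[...,0]>15)&(H[...,0]<32)&(H[...,1]>110)&(H[...,2]>60)).astype(float)
co=((H[...,0]<13)&(H[...,1]>100)&(H[...,2]>110)).astype(float)
print(co.sum(),br.sum()); 
for row in range(0,h,2): print(v+row,''.join('C' if c else 'B' if b else '.' for c,b in zip(co[row],br[row])))
zc=readout.get_obs()["tcp_pos"][2]+18.
def cost(p,parts,k,z): return np.abs(render(m,parts,(p[0],p[1],-.581),z,r)-k).sum()
for nm,parts,k,z in(("frame",frame_parts()[:-1],br,16),("cover",cover_parts()[:1],co,zc)):
    S=np.array([[465,-330],[470,-330],[465,-325.]]); s=minimize(cost,S[0],args=(parts,k,z),method="Nelder-Mead",options=dict(initial_simplex=S)); print(nm,s.x,s.fun)
E
python3 f7.py
python3 - <<'E'
import cv2,numpy as np
A=cv2.resize(cv2.imread("pics/s12.png")[105:155,390:445],(660,600),interpolation=cv2.INTER_CUBIC); cv2.imwrite("pics/m12.png",A)
E
```

```text
[[87, 61, 19], [60, 34, 14], [56, 28, 13], [56, 28, 13], [56, 30, 12], [74, 50, 17], [110, 80, 25], [132, 97, 31], [129, 92, 35], [119, 72, 37], [133, 70, 38], [137, 71, 38], [137, 71, 38], [134, 70, 37], [133, 69, 36], [134, 70, 37]]
109.0 437.0
205 ..........................
207 ..........................
209 ..........................
211 ......................BBBB
213 ...................BBBBBBB
215 ..............BBBBBBBBBBBB
217 ...........BBBBBBBBBBBBBBB
219 ........BBBBBBB.BBBBBBB..C
221 ........BBBBBBBBBBBB..CC.C
223 .......BBBBB....BBBBC.BBB.
225 .......BBBBB....BBB.CC....
227 .......BBBBB...BBBB.CCCC..
229 .......BBBB....BBBB.CCCCCC
231 .......BBBB....BBBB.CCCCCC
233 .......BBBB....BBBB.CCCCCC
235 .......BBBB....BBBBCCCCCCC
237 .......BBB.....BBBBCCCCCCC
239 ........BBBBBBBBBBBCCCCCCC
241 ..........BBBBBBBBBB..CCCC
243 ..........BBBBBBBBBBBBB.CC
245 .........BBBBBBBBBBBBBBBB.
247 ........BBBBBBBBBBBBBBBBBB
249 .........BBBBBBBBB....BBBB
251 ...........BBBBBB.........
253 ..........................
255 ..........................
frame [ 464.80720268 -329.93774517] 118.56470588235294
cover [ 464.41876411 -332.28883743] 37.8
```

View pics/m12.png

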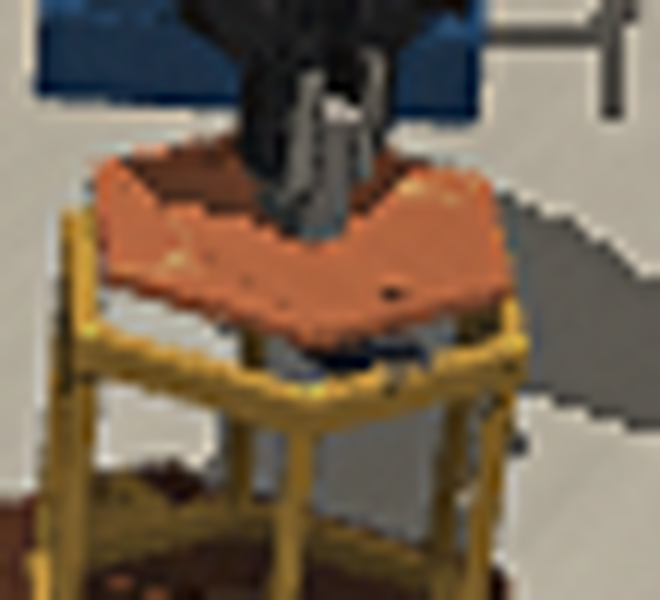

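Request:
servo_tool([
  {"xyz":[0,0,0.5],"turn":[0,0,0],"gripper":-1},
  {"xyz":[0,0,0.5],"turn":[0,0,0],"gripper":-1},
  {"xyz":[0,0,0.5],"turn":[0,0,0],"gripper":-1},
  {"xyz":[0,0,0.5],"turn":[0,0,0],"gripper":-1},
  {"xyz":[0,0,0.5],"turn":[0,0,0],"gripper":-1},
  {"xyz":[0,0,0.5],"turn":[0,0,0],"gripper":-1},
])

```text
t: 23.4
tcp_pos: [464.8, -329.9, 118.4]
ee_rot: [[0.836, -0.549, 0.0], [-0.549, -0.836, -0.0], [0.0, 0.0, -1.0]]
force: [-0.4, -0.4, -2.2]
grip_width: 0.126
```

```bash
python3 - <<'E'
from h import *
go(464.8,-329.9,117,-.581); print(np.abs(readout.get_obs()["joint_velocities"]).max())
print(ticket.sign_off())
E
```

```text
t 23.4 at [ 464.8 -329.9  118.4] yaw -0.581 F [-0.4 -0.4 -2.2] M [-0.02  0.06 -0.06] g 0.126
  xyz [-0.  -0.1  1.4] turn [ 0.   -0.01 -0.  ]
0.0011366472552450737
the job is handed in; nothing more can be done
None
```

The frame is on the base with both pegs through its lugs, fully home and let go. I handed in at 23.4 s with the middle-sized cover held level and still by its tab above it.

- **Frame:** it met no resistance until the base stopped it at the expected height. The picture after release shows it flat with the near peg in its lug.
- **Cover position:** the final tool pose matches the frame's release pose to about 0.1 mm and 0.0001 rad. I read the clearance as about 10 mm from depth and about 12 mm from the arm's own readings. Measured tilt was about 0.016 (under 1°).
- **Camera disagreement on the cover:** after correcting for the gap in height, the cameras put the cover within about 1–2 mm of the frame's centre, but they differ on the direction. The top view showed it 2.4 mm off, although the gripper hid most of the plate there, and the side view pointed the other way. I centred it on the gripper pose instead. The visible near hole sat less than half a pixel off sideways and about one pixel off vertically.
- **Tool offset and missed grasp:** the fingertips sit about 35 mm higher than the reported tool point. My first grasp closed on air above the bar because of this; nothing moved, and I corrected for it afterwards.
- **Pictures:** I viewed 12, two over the budget.

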